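# Grade the foot stones by their drag

## Robot

A 7-joint arm with a two-finger parallel gripper is mounted at the origin on the work surface. World frame = base frame: x ahead of the robot, y to its left, z up, the work surface at z = 0. Lengths are in m, angles in rad, forces in N, time in s.
With the tool pointing down it reaches from about 0.4 to 0.85 m from the base axis. Payload 4.5 kg.
Tool frame: the origin (TCP) lies on the centre line of the jaws, within the pads' length; the fingertips stand arm.nose_length ahead of it and the grasp point (between the pads) lies 2 mm behind it (arm.nose_length is the distance from the TCP to the fingertips, in m); z points along the fingers, y is the line along which they close (so a half turn about z gives the same grasp; the last joint's range is limited). The gripper opens to 88 mm and grips with 3 to 60 N. Pads are 18 mm wide; open, the fingers measure 123 mm over their backs; the gripper's body (75 mm by 187 mm) begins 45 mm behind the grasp point.
Start: joints at [-1.208, 0.689, -0.195, 1.565, 0.157, 0.902, -0.215], TCP at [0.202, 0.592, 0.256] pointing down, gripper open.
Joint ranges: [-3.01, 3.01], [-0.46, 2.08], [-1.47, 1.51], [0.13, 2.56], [-1, 4.14], [0.04, 2.09], [-2.66, 2.66]. Speed limits (rad/s): [2.57, 2.57, 3.14, 3.14, 3.14, 3.14, 3.14].

## Interface

Orientations are given as a rotation vector (axis times angle).
In Python, from rig import arm, grab_frame gives the robot as it stands. The module is installed in compiled form; this text tells all that it offers. Calls block until the motion is done:
- arm.move_ptp(position, orientation): joint-space move of the TCP to a pose.
- arm.move_linear(position, max_speed=0.15, orientation=None): straight line of the TCP; orientation=None keeps the orientation; max_speed is the mean speed in m/s.
- arm.movej(angles): joint-space move.
- arm.set_gripper(opening, effort=None): opening from 0.0 (shut) to 1.0 (fully open); effort is the grip in N (None keeps the last); returns when the fingers have stopped.
- arm.sleep(seconds).
- arm.inverse_kinematics(position, orientation): joint angles nearest the present ones, or None.
- arm.read_state(): the state.
- grab_frame(name): name is "scene" or "top" or "wrist"; returns a dict with "pixels" (384x512x3 uint8, red, green, blue), "range_z" (384x512 float32, m along the optical axis (not along the pixel's ray), 0 where there is no reading), "intrinsics" (3x3 intrinsics, pixels), "T" (4x4, takes a point from camera to world coordinates). Camera axes: x right, y up, looking along -z (the intrinsics and any distortion apply to the point x, -y, -z); pixel columns grow to the right and rows downward; lengths in m; the calibration is good to about 2 mm. A picture is of the moment at which its call begins.
A pose or a line that the arm cannot do raises arm.Unreachable and nothing moves.
- arm.job_done(): hands the job in; it is judged then, once.
The state is a dict: "time": time; "joint_positions": joint angles; "joint_vel": joint speeds; "tau": joint torques, N m; "position": TCP position; "orientation": TCP orientation; "force": force on the tool from outside, world axes, zero at the start; "ft_torque": the same for the moment, N m; "grip_width": opening from 0.0 (shut) to 1.0 (fully open); "finger_force": force on a finger pad.
Only numpy, scipy, OpenCV 4.12 (cv2) and the standard library are available. Lean on these libraries where they do the work, as an engineer would, in place of code of your own. Each camera call takes 0.05 s, during which the arm holds its last target. There are 200 camera calls.

## Task

The three foot stones on the marble slab look alike, but one sole is still coarse, one is half worn and one is worn smooth. Without lifting any, gently drag each a good 5 cm along the slab to a new place on it and feel which drags most and which least; then lay the coarsest flat on the middle of the steep white rest, the half-worn one flat on the middle of the shallow dark wooden rest (both lengthwise up the slope, where anything smoother would slide off), and leave the smoothest on the slab. Press nothing hard, let no stone slip down onto the worktop, and leave everything else as it stands.

Things in the scene. Friction and masses are not known exactly. Their poses are not given: they have to be found in the camera images.
- stone_a: look-alike terracotta foot stone, a brick 96 (x) x 46 (y) x 40 mm high, 0.36 to 0.48 kg; origin: centre of the underside. Its dark sole (lowest 3 mm) is coarse, half worn or worn smooth; looks, letter and place do not tell. Friction coefficient of the sole, on slab and rests alike: about 0.90, 0.36 or 0.12 (within 10%), one stone of each
- stone_b: look-alike terracotta foot stone, a brick 96 (x) x 46 (y) x 40 mm high, 0.36 to 0.48 kg; origin: centre of the underside. Its dark sole (lowest 3 mm) is coarse, half worn or worn smooth; looks, letter and place do not tell. Friction coefficient of the sole, on slab and rests alike: about 0.90, 0.36 or 0.12 (within 10%), one stone of each
- stone_c: look-alike terracotta foot stone, a brick 96 (x) x 46 (y) x 40 mm high, 0.36 to 0.48 kg; origin: centre of the underside. Its dark sole (lowest 3 mm) is coarse, half worn or worn smooth; looks, letter and place do not tell. Friction coefficient of the sole, on slab and rests alike: about 0.90, 0.36 or 0.12 (within 10%), one stone of each
- slab: polished marble slab, 260 mm (x) by 360 mm (y), 15 mm thick, fixed; origin: centre of its underside, so its top is 15 mm above it. The stones start on it in a row along its y, about 110 mm apart, on its +x half, lengths roughly along the slab's x, with about 100 mm free to slide towards its -x edge (the robot's side)
- steep: glazed white draining rest, for the coarsest stone: a plate 140 mm along its slope, 90 mm wide, on feet, fixed, no rim, its face sloping at 28 degrees down towards its own -x (the robot's side); origin: centre of its underside. The middle of the face is 45 mm above it
- steep_face (a point): middle of the steep white rest's sloping face, on the surface: z is the outward normal of the face, x points up the slope, y level across it. A stone that lies well on it has the same axes
- shallow: dark wooden draining rest, for the half-worn stone: a plate 140 mm along its slope, 90 mm wide, on feet, fixed, no rim, its face sloping at 12 degrees down towards its own -x (the robot's side); origin: centre of its underside. The middle of the face is 27 mm above it
- shallow_face (a point): middle of the shallow wooden rest's sloping face, on the surface: z is the outward normal of the face, x points up the slope, y level across it. A stone that lies well on it has the same axes
- cup: bystander: empty glass toothbrush cup, 72 mm across, 100 mm high, at the back; origin under its centre
- shampoo: bystander: closed green shampoo bottle, 60 mm across, 170 mm high, at the back; origin under its centre
- pumice: bystander: grey pumice block 85 x 55 x 35 mm, at the back, not one of the foot stones; origin under its centre
- soap_dish: bystander: white soap dish 120 x 80 x 25 mm holding a soap bar, in the niche at the back; origin under its centre
- hairbrush: bystander: black hairbrush about 220 mm long lying flat, far left; origin on the underside near the middle
- nail_file: bystander: steel nail file with red grip, 160 mm long, lying flat, far right; origin on the underside near the middle
Mind the look-alikes: they are no part of the job. Leave any orange look-alike of the steep alone.

How it is judged:
By the outcome, as a careful person would: the job done as asked, in the order asked, and still so for the second after the job is handed in, with the robot touching nothing.
It also fails if it takes over 72 s, if anything falls off the work surface, if the arm or the gripper's body presses on something with over 40 N, if the wrist force passes 120 N, or if a joint passes its speed limit or range.

## Working session

There is one attempt and no reset: what is moved stays moved. The work goes in short steps, each a Python script; the robot and the scene stay as the last script left them, time stands still between calls to the robot, and variables do not carry over. Pictures are saved under pics/ and viewed, at most 10 in all, crops included, and the job is handed in when it is done.

```bash
mkdir -p pics
python3 - <<'E'
from rig import arm, grab_frame
import cv2,numpy as np,pickle
s=arm.read_state();print({k:np.round(v,3) for k,v in s.items()},arm.nose_length)
for n in("scene","top"):
    f=grab_frame(n);pickle.dump(f,open(n+".pkl","wb"));cv2.imwrite(f"pics/{n}0.png",f["pixels"][...,::-1]);print(n,f["intrinsics"].round(1).tolist(),f["T"].round(3).tolist(),f.keys())
E
```

```text
{'time': np.float64(0.0), 'joint_positions': array([-1.208,  0.69 , -0.195,  1.566,  0.157,  0.903, -0.215]), 'joint_vel': array([ 0.001, -0.001, -0.   ,  0.002,  0.   , -0.   ,  0.   ]), 'tau': array([ 0.0000e+00, -5.2756e+01, -1.2670e+00, -1.5342e+01, -5.3000e-02,
        7.0000e-03,  0.0000e+00]), 'position': array([0.202, 0.591, 0.255]), 'orientation': array([-5.140e-01, -3.099e+00,  3.000e-03]), 'force': array([-0.117, -0.36 ,  0.329]), 'ft_torque': array([-0.014, -0.003, -0.065]), 'finger_force': np.float64(0.0), 'grip_width': np.float64(1.0)} 0.017
scene [[464.9, 0.0, 256.9], [0.0, 464.9, 184.7], [0.0, 0.0, 1.0]] [[0.853, -0.347, 0.39, 1.152], [0.522, 0.591, -0.615, -1.08], [-0.017, 0.728, 0.685, 1.171], [0.0, 0.0, 0.0, 1.0]] dict_keys(['pixels', 'range_z', 'intrinsics', 'T'])
top [[482.3, 0.0, 251.7], [0.0, 482.3, 190.1], [0.0, 0.0, 1.0]] [[-0.026, 0.996, -0.089, 0.395], [-1.0, -0.026, 0.007, -0.062], [0.005, 0.089, 0.996, 1.363], [0.0, 0.0, 0.0, 1.0]] dict_keys(['pixels', 'range_z', 'intrinsics', 'T'])
```

View pics/top0.png

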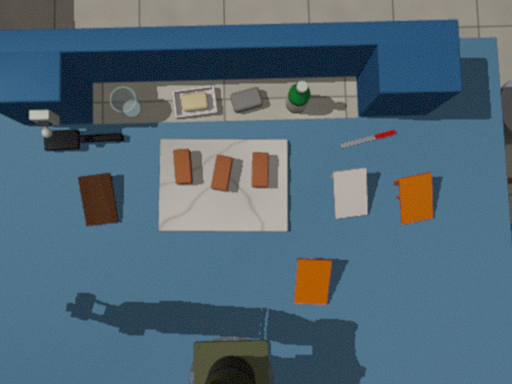

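View pics/scene0.png

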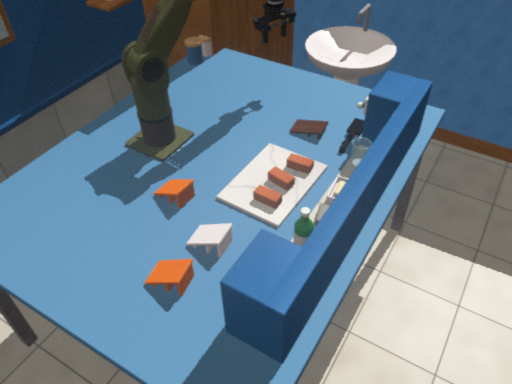

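The top view shows the slab around (224,185) with stones at (182,166), (222,173) and (260,170). The white steep rest is at (350,193) and the dark wooden rest at (98,199). The orange look-alikes at (416,198) and (313,282) don't fit the "white" description. Next I'll measure.

```bash
cat > vis.py <<'E'
import numpy as np,cv2
def cloud(f):
    z=f["range_z"];K=f["intrinsics"];v,u=np.mgrid[:384,:512]
    p=np.stack([(u-K[0,2])*z/K[0,0],-(v-K[1,2])*z/K[1,1],-z],-1)
    return p@f["T"][:3,:3].T+f["T"][:3,3]
def blobs(mask,lo):
    n,l,s,c=cv2.connectedComponentsWithStats(mask.astype(np.uint8))
    return [(l==i,c[i]) for i in range(1,n) if s[i,4]>=lo]
def hsv(f): return cv2.cvtColor(f["pixels"],cv2.COLOR_RGB2HSV).astype(int)
def rect(P):  # planar long-axis rectangle: centre, long, short, yaw of long axis
    (c,(w,h),a)=cv2.minAreaRect((P*1000).astype(np.float32))
    if w<h: w,h,a=h,w,a+90
    a=(a+90)%180-90
    return np.array(c)/1000,w,h,np.deg2rad(a)
def stones(f):
    W=cloud(f);H=hsv(f);out=[]
    m=((H[...,0]<14)|(H[...,0]>174))&(H[...,1]>120)&(W[...,2]>.045)&(W[...,2]<.066)&(W[...,0]>.35)&(W[...,0]<.85)
    for b,c in blobs(m,80):
        P=W[b];r=rect(P[:,:2]);out.append((c.round(0),r[0].round(4),np.round(r[1:3],1),round(np.rad2deg(r[3]),1),P[:,2].mean().round(4)))
    return out
E
python3 - <<'E'
from vis import *;import pickle
for n in("top","scene"):
    f=pickle.load(open(n+".pkl","rb"));W=cloud(f);H=hsv(f);print(n)
    for s in stones(f):print("stone",*s)
    V=H[...,2];S=H[...,1];z=W[...,2];x=W[...,0]
    ms={"white":(S<60)&(V>120)&(z>.015)&(z<.1)&(x>.2)&(x<.95)&(W[...,1]<-.2),
        "slab":(S<90)&(V>100)&(abs(z-.015)<.008)&(x>.3)&(x<.9)&(abs(W[...,1])<.3),
        "dark":((H[...,0]<18)|(H[...,0]>170))&(S>60)&(V<120)&(z>.008)&(z<.09)&(x>.3)&(x<.8)&(W[...,1]>.2)}
    for k,m in ms.items():
        for b,c in blobs(m,300):
            P=W[b];q=P
            for _ in range(5):
                c0=q.mean(0);nrm=np.linalg.svd(q-c0)[2][2];nrm*=np.sign(nrm[2]);q=P[abs((P-c0)@nrm)<.004]
            up=np.array([0,0,1])-nrm*nrm[2];
            if k=="slab": up=np.array([1.,0,0])
            up/=np.linalg.norm(up);yy=np.cross(nrm,up)
            r=rect(np.c_[(q-c0)@up,(q-c0)@yy]);C=c0+r[0][0]*up+r[0][1]*yy
            print(k,c.round(0),"C",C.round(4),"dim",np.round(r[1:3],1),"rectyaw",np.rad2deg(r[3]).round(1),"tilt",np.rad2deg(np.arccos(nrm[2])).round(1),"upyaw",np.rad2deg(np.arctan2(up[1],up[0])).round(1),len(q),len(P))
E
```

```text
top
stone [182. 166.] [0.5822 0.1166] [93.7 43. ] 3.9 0.0533
stone [260. 170.] [ 0.5679 -0.0947] [92.  41.1] -1.9 0.0539
stone [222. 173.] [0.5618 0.0094] [93.1 42.9] -11.6 0.0537
white [350. 191.] C [ 0.4976 -0.3413  0.0457] dim [136.6  90.7] rectyaw -0.5 tilt 27.8 upyaw 6.2 1320 1481
slab [223. 188.] C [0.5329 0.0098 0.014 ] dim [357.7 260. ] rectyaw 88.1 tilt 0.1 upyaw 0.0 8208 9636
dark [ 98. 199.] C [0.5002 0.356  0.0254] dim [135.8  88.3] rectyaw 1.1 tilt 11.7 upyaw 4.6 1314 1523
scene
stone [300. 160.] [0.5846 0.1187] [85.7 45.3] 5.5 0.0563
stone [281. 175.] [0.5638 0.0097] [85.7 40.6] -9.9 0.0564
stone [268. 193.] [ 0.5687 -0.0938] [87.4 44. ] -0.2 0.0558
stone [171. 272.] [ 0.4923 -0.5198] [89.9 50.4] -73.8 0.0554
white [212. 235.] C [ 0.4957 -0.3413  0.0465] dim [139.9  93.9] rectyaw -1.8 tilt 26.4 upyaw 7.8 618 819
slab [269. 185.] C [0.5315 0.0086 0.0165] dim [365.2 262.1] rectyaw 87.7 tilt 0.0 upyaw 0.0 3032 3666
dark [309. 126.] C [0.5013 0.3544 0.0301] dim [132.6  83.2] rectyaw 1.3 tilt 12.3 upyaw 3.9 271 317
```

```bash
cat > mv.py <<'E'
import numpy as np
from rig import arm,grab_frame
from scipy.spatial.transform import Rotation as R
def ori(yaw,pitch=0,flip=0): # tool down; pitch>0 tilts with a face rising towards +x ; deg
    return (R.from_euler('z',yaw,degrees=True)*R.from_euler('y',-pitch,degrees=True)*R.from_euler('x',180,degrees=True)*R.from_euler('z',180*flip,degrees=True)).as_rotvec()
def F(n=4):
    a=[]
    for _ in range(n): a.append(arm.read_state()["force"]);arm.sleep(.02)
    return np.mean(a,0)
D=np.array([-1,.035,0])
def drag(x,y,yaw,flip,zt=.042,effort=8,n=6):
    o=ori(yaw,0,flip)
    arm.move_ptp([x,y,.15],o);arm.set_gripper(.75);arm.move_linear([x,y,zt],.12)
    arm.sleep(.1);f0=F();print("tare",f0.round(2),arm.read_state()["position"].round(4))
    arm.set_gripper(0,effort);print("grip",(F()-f0).round(2),round(float(arm.read_state()["grip_width"]*88),1))
    p=np.array([x,y,zt])
    for i in range(n):
        p=p+.01*D;arm.move_linear(p,.03);print((F()-f0).round(2),arm.read_state()["position"].round(4))
    arm.set_gripper(.75);print("after",(F()-f0).round(2),"t",arm.read_state()["time"]);arm.move_linear([p[0],p[1],.15],.2)
E
python3 - <<'E'
from mv import *
for fl in(0,1):
  for y,p,x in((4.5,0,[.583,.1175,.15]),(-1.2,0,[.568,-.094,.042]),(5.8,28,[.497-.014,-.341,.07]),(5.2,12,[.494,.355,.05])):
    q=arm.inverse_kinematics(x,ori(y,p,fl));print(fl,None if q is None else np.round(q,2))
fl=1
drag(.583,.1175,4.5,fl)
E
```

```text
0 [-0.5   0.83  0.41  1.77 -0.51  0.65 -1.3 ]
0 [-0.02  0.96  0.19  1.86 -0.44  0.36 -1.09]
0 [ 1.29  1.16 -1.03  2.07  1.88  0.54 -2.44]
0 [-0.91  0.96  0.26  1.92 -0.6   0.14 -1.68]
1 [-0.06  0.81 -0.37  1.75  0.44  0.67  0.97]
1 [ 0.43  1.02 -0.62  1.83  0.99  0.64  0.74]
1 [ 1.08  0.99 -0.61  2.08  2.51  0.21 -0.03]
1 [-0.8   0.94  0.06  1.92  0.58  0.15  0.32]
tare [ 0.09  0.25 -0.36] [0.5835 0.1176 0.0428]
grip [-0.58  0.99  2.69] 45.8
[ 0.14 -0.6   5.6 ] [0.5728 0.1176 0.0422]
[ 1.09 -0.38  6.96] [0.5626 0.1184 0.0422]
[2.57 0.1  6.33] [0.5523 0.1188 0.0422]
[ 2.28 -0.56  7.44] [0.542  0.1191 0.0422]
[ 2.74 -0.46  7.14] [0.5318 0.1194 0.0422]
[2.25 0.29 7.47] [0.5217 0.1197 0.0422]
after [-0.15 -0.28  0.58] t 8.3833
```

```bash
cat >> mv.py <<'E'
def drag2(x,y,yaw,flip=1,zt=.042,effort=6,n=7,d=D,step=.009):
    o=ori(yaw,0,flip)
    arm.move_ptp([x,y,.12],o);arm.set_gripper(.7);arm.move_linear([x,y,zt],.15)
    arm.sleep(.35);f0=F();print("tare",f0.round(2))
    arm.set_gripper(0,effort);f=F()-f0;print("grip",f.round(2),arm.read_state()["position"].round(4))
    p=np.array([x,y,zt]);r=[]
    for i in range(n):
        p=p+step*d;p[2]+=np.clip((f[2]-1)/12e3*.7,-.0002,.0005)
        arm.move_linear(p,.03);f1=arm.read_state()["force"]-f0;f=F(3)-f0
        m=-f@d/(4.2+f[2]);r.append(m);print(f1.round(2),f.round(2),"mu",round(m,2),arm.read_state()["position"][2].round(4))
    arm.set_gripper(.7);print("MU",np.median(r[2:]),"t",arm.read_state()["time"],p.round(4));arm.move_linear([p[0],p[1],.12],.25)
E
python3 - <<'E'
from mv import *
drag2(.5625,.0095,-11)
drag2(.568,-.0942,-1.2)
E
```

```text
tare [ 0.13 -0.17 -0.04]
grip [0.5  2.79 0.38] [0.5628 0.0104 0.0421]
[ 0.13 -0.45  2.31] [ 0.5  -0.85  2.71] mu 0.08 0.0421
[ 0.89 -1.01  1.68] [ 0.18 -0.26  1.95] mu 0.03 0.0421
[-0.04  0.87  1.44] [0.13 0.61 1.53] mu 0.02 0.0421
[-0.35  0.77 -0.21] [-0.93  0.76  0.55] mu -0.2 0.0421
[-0.26  0.18  0.12] [-0.91  0.35  0.29] mu -0.21 0.0421
[-1.67 -0.73 -0.5 ] [-1.07  0.36  0.25] mu -0.24 0.0421
[-1.09  1.05  1.42] [-1.14  0.71  0.8 ] mu -0.23 0.0421
MU -0.20582462881640948 t 15.3583 [0.4995 0.0117 0.042 ]
tare [ 0.11 -0.53  0.  ]
grip [-0.47  0.74  1.  ] [ 0.568  -0.0941  0.042 ]
[-1.73  0.84  2.38] [-1.94  0.61  2.98] mu -0.27 0.042
[-1.39  0.84  0.62] [-1.47  0.68  0.51] mu -0.32 0.042
[-1.16  0.94 -0.73] [-1.01  0.56 -0.68] mu -0.29 0.042
[-2.01  1.46  1.5 ] [-1.76  0.92  0.69] mu -0.37 0.042
[-1.76 -0.63  1.87] [-1.62  0.25  1.43] mu -0.29 0.042
[-1.13  0.97  1.16] [-1.24  0.85  1.57] mu -0.22 0.042
[-1.86  0.58  0.03] [-1.23  0.42  0.68] mu -0.26 0.042
MU -0.28961931173781025 t 22.05 [ 0.505 -0.092  0.042]
```

```bash
cat >> mv.py <<'E'
def feel(x,y,yaw,flip=1,zt=.042,effort=10,n=9,d=np.array([-1,0,0])):
    arm.move_ptp([x,y,.1],ori(yaw,0,flip));arm.set_gripper(.65);arm.move_linear([x,y,zt],.2)
    arm.sleep(.3);f0=F();arm.set_gripper(0,effort);f=F()-f0;print("grip",f.round(2))
    p=np.array([x,y,zt]);p[2]+=np.clip((f[2]-2)/12e3,-.0002,.0005);out=[]
    for i in range(n):
        p=p+.0005*d;arm.move_linear(p,.01);f=F(3)-f0;out.append([-f@d,f[2]])
    print(np.round(out,1).T.tolist())
    o=np.array(out)[-4:].mean(0);print("MU",o[0]/(4.2+o[1]),"t",arm.read_state()["time"],p.round(4))
    arm.set_gripper(.65);arm.move_linear([p[0],p[1],.1],.25)
E
python3 - <<'E'
from mv import *
feel(.505,-.092,-1.2)
feel(.4995,.0117,-11)
feel(.5217,.1197,4.5)
E
```

```text
grip [-0.33 -0.32  3.33]
[[0.8, 2.2, 2.2, 1.7, 2.2, 2.2, 1.6, 2.2, 2.3], [3.3, 3.3, 4.2, 5.3, 5.7, 5.2, 5.6, 5.8, 5.3]]
MU 0.21426308399559743 t 26.9417 [ 0.5005 -0.092   0.0421]
grip [0.15 0.37 3.56]
[[1.3, 3.9, 4.8, 5.5, 5.6, 5.5, 5.2, 5.1, 4.8], [3.4, 2.0, 2.2, 3.0, 3.5, 4.2, 3.9, 3.9, 3.5]]
MU 0.6375768738923872 t 32.3083 [0.495  0.0117 0.0421]
grip [-0.29 -0.2   3.5 ]
[[1.6, 2.9, 3.5, 3.5, 3.8, 4.0, 4.1, 3.8, 3.6], [2.7, 2.0, 2.8, 3.6, 4.0, 4.6, 4.8, 5.1, 5.3]]
MU 0.4248863580206335 t 37.7083 [0.5172 0.1197 0.0421]
```

Run:
```python
from mv import *;from vis import *
arm.move_ptp([.40,.06,.2],ori(-11,0,1))
for n in("top","scene"):
    for s in stones(grab_frame(n)):print(n,*s)
o=ori(5.8,28,1)
print(arm.read_state()["time"],arm.inverse_kinematics([.497-.03*.47,-.341,.08],o).round(2))
```

```text
top [183. 187.] [0.5187 0.1166] [89.9 42.5] 4.8 0.0537
top [260. 194.] [ 0.5006 -0.0927] [88.2 41. ] -1.6 0.0541
top [222. 197.] [0.4942 0.0096] [90.8 42.8] -11.1 0.0537
scene [285. 154.] [0.5189 0.1187] [90.1 41.7] 2.7 0.0562
scene [265. 169.] [0.4943 0.0113] [88.8 40.9] -9.2 0.0562
scene [251. 186.] [ 0.5012 -0.0935] [88.6 40.3] 0.9 0.0561
scene [171. 271.] [ 0.491  -0.5204] [90.9 48. ] -73.6 0.0555
39.2667 [ 1.37  1.26 -1.25  2.07  1.79  0.75  0.84]
```

```bash
cat >> mv.py <<'E'
def place(src,yaw,C,fy,tilt,effort=22,flip=1):
    x,y=src;C=np.array(C)
    arm.move_ptp([x,y,.09],ori(yaw,0,flip));arm.set_gripper(.65);arm.move_linear([x,y,.042],.15)
    arm.set_gripper(0,effort);arm.move_linear([x,y,.15],.2);print("w",round(float(arm.read_state()["grip_width"]*88),1),F().round(2))
    o=ori(fy,tilt,flip);n=-R.from_rotvec(o).as_matrix()[:,2]
    P=lambda h:C+n*(.027+h)
    arm.move_ptp(P(.06),o);arm.move_linear(P(.006),.08);arm.sleep(.25);f0=F();print("hold",f0.round(2))
    for h in np.arange(.004,-.0041,-.001):
        arm.move_linear(P(h),.02);f=(F(3)-f0)@n;print(round(h,4),f.round(2))
        if f>1.5:break
    print("pos",arm.read_state()["position"].round(4),P(h).round(4))
    arm.set_gripper(.68);arm.move_linear(P(.06),.15);print("t",arm.read_state()["time"])
E
python3 - <<'E'
from mv import *;import cv2
place((.495,.0117),-11,(.4972,-.3413,.0455),5.8,28)
for n in("top","scene"):cv2.imwrite(f"pics/{n}1.png",grab_frame(n)["pixels"][...,::-1])
a=cv2.imread("pics/top1.png")[120:250,280:450];b=cv2.imread("pics/scene1.png")[180:310,130:300]
cv2.imwrite("pics/c1.png",cv2.resize(np.hstack([a,b]),None,fx=2.3,fy=2.3))
E
```

```text
w 45.8 [-0.16 -0.11 -4.  ]
hold [-0.01 -0.58 -3.97]
0.004 0.3
0.003 -0.34
0.002 0.12
0.001 2.67
pos [ 0.4841 -0.3427  0.0704] [ 0.4841 -0.3426  0.0702]
t 46.3583
```

View pics/c1.png

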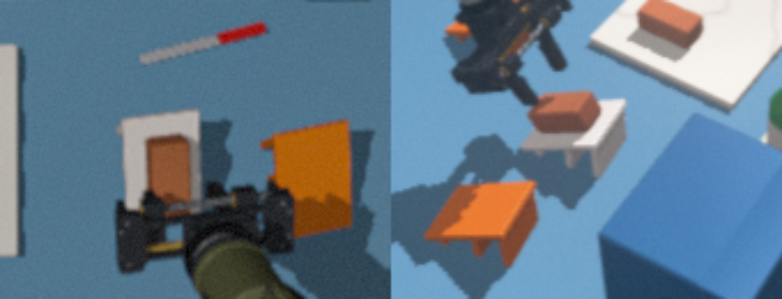

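The crop shows the stone lying flat in the middle of the white rest, at about crop (168,172) and (563,112), and it holds. That confirms it is the coarse one. Next is the half-worn stone.

Run:
```python
from mv import *;from vis import *
arm.move_ptp([.45,.0,.2],ori(0,0,1))
place((.5178,.119),4.5,(.5007,.3555,.027),5.2,12)
arm.move_ptp([.35,.15,.25],ori(5,0,1))
for n in("top","scene"):
    f=grab_frame(n);cv2.imwrite(f"pics/{n}2.png",f["pixels"][...,::-1]);H=hsv(f);W=cloud(f)
    m=((H[...,0]<14)|(H[...,0]>174))&(H[...,1]>120)&(H[...,2]>100)&(W[...,2]>.03)&(W[...,2]<.13)&(W[...,0]>.35)&(W[...,0]<.85)
    for b,c in blobs(m,80):
        P=W[b];r=rect(P[:,:2]);print(n,c.round(),r[0].round(4),np.round(r[1:3],1),np.rad2deg(r[3]).round(1))
print(arm.read_state()["time"])
a=cv2.imread("pics/top2.png")[110:250,60:400];cv2.imwrite("pics/c2.png",cv2.resize(a,None,fx=2.2,fy=2.2))
```

```text
w 45.6 [ 0.17 -0.39 -4.57]
hold [-0.24 -0.17 -3.81]
0.004 -0.72
0.003 -0.33
0.002 -0.54
0.001 -0.7
0.0 9.91
pos [0.4949 0.355  0.0542] [0.4951 0.355  0.0534]
t 54.875
top [260. 194.] [ 0.5004 -0.0939] [89.4 41.4] -3.8
top [353. 197.] [ 0.4851 -0.3425] [92.6 45.3] 6.3
top [ 94. 200.] [0.4956 0.358 ] [99.7 54.9] 7.1
scene [308. 118.] [0.4918 0.3529] [91.1 41. ] 0.7
scene [251. 186.] [ 0.501  -0.0935] [83.9 40.2] -1.2
scene [203. 225.] [ 0.4824 -0.3456] [76.7 40.5] 10.5
scene [174. 272.] [ 0.4912 -0.5191] [98.1 90.3] 10.9
56.0583
```

View pics/c2.png

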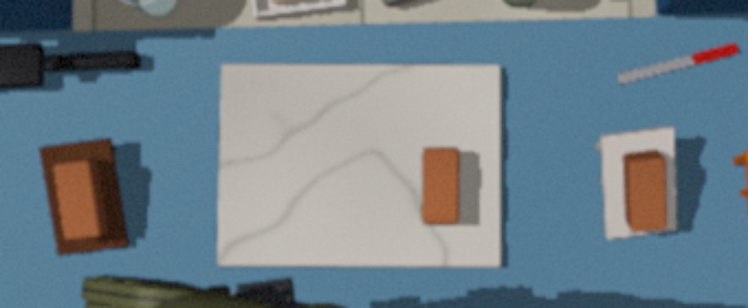

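The picture shows both rests loaded centrally, at crop (78,200) and (647,190), with the smoothest stone on the slab at (440,186). All the stones are still and the gripper is clear.

```bash
python3 -c "
from rig import arm
print(arm.job_done())"
```

```text
the job is handed in; nothing more can be done
None
```

I handed the job in at about 56 s: I judged the middle stone coarsest and laid it on the steep white rest, put the left one (half worn) on the shallow wooden rest, and left the right one (smoothest) on the slab; both placed stones were holding in the last pictures, but no verdict came back.

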